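# Set two balls at the top of a rolling track

## Task

Get the track ready for a rolling race: with the fingertips, gently push the silvery metal ball and the wooden ball, each up its own lane, over the blue ridge and into the resting place between the ridge and the red top stop, so that both stay there and do not roll back. Only push them along: do not grip, lift or press the balls hard, and leave the other things on the desk where they are.

Things in the scene. Friction and masses are not known exactly. Their poses are not given: they have to be found in the camera images.
- track: White two-lane rolling track, 280 x 150 mm, fixed, sloping 5 degrees. Origin: middle of its floor surface, 34 mm above the desk. x: uphill along the floor, y: across, z: square to the floor. Lanes centred at y = +37.5 and -37.5 mm, each 45 mm wide between plywood walls 12 mm high (outer 15, middle 30 mm thick).
- low_lip (a point): Low end of the track, at track x = -135 mm, y = 0, on the floor: inner face of a grey lip 10 mm high and 5 mm thick across both lanes. A ball let go below the ridge rolls down to it and lies with its centre at track x = -116 mm.
- ridge (a point): Blue half-round ridge across both lanes, 2 mm high, rounded with 10 mm radius; this point lies at track x = 85 mm (its crest), y = 0, at floor height. A ball whose centre passes the crest stays behind it.
- rest (a point): Middle of the track (y = 0, floor height) at track x = 96 mm, where a ball's centre lies when it leans back on the ridge from above. The red top stop, 30 mm high, has its face at track x = 130 mm; a ball touches it with its centre at 108 mm.
- metal_ball: Smooth, slippery bare-aluminium ball (silvery), 44 mm in diameter, about 0.12 kg. Origin: its centre, 22 mm above the lane floor. It starts at rest on the low lip in one of the two lanes (which one varies). Its axes turn as it rolls.
- wood_ball: Smooth, slippery dark wooden ball, 44 mm in diameter, about 0.04 kg. Origin: its centre, 22 mm above the lane floor. It starts at rest on the low lip in the other lane. Its axes turn as it rolls.
- beaker: Glass beaker, 68 mm wide, 90 mm high, standing beyond the track. Bystander. Origin: centre of its underside.
- stopwatch: Black stopwatch lying flat, 60 mm round, 16 mm high, with a yellow button 5 mm thick on its rim at +x, short of the low end of the track. Bystander. Origin: centre of its underside.
- weight_box: Blue block, 70 x 110 x 22 mm, with ten small steel weights fixed in it that stand up to 34 mm, beyond the high end of the track. Bystander. Origin: centre of its underside; long side along y.
Mind the look-alikes: they are no part of the job. Several things have the shape of the wood_ball; the one meant has the colours described above.

How it is judged:
By the outcome, as a careful person would: the job done as asked, in the order asked, and still so for the second after the job is handed in, with the robot touching nothing.
It also fails if it takes over 59 s, if anything falls off the work surface, if the arm or the gripper's body presses on something with over 40 N, if the wrist force passes 120 N, or if a joint passes its speed limit or range.

## Robot

A 6-joint arm with a two-finger parallel gripper is mounted at the origin on the work surface. World frame = base frame: x ahead of the robot, y to its left, z up, the work surface at z = 0. Lengths are in m, angles in rad, forces in N, time in s.
With the tool pointing down it reaches from about 0.325 to 0.85 m from the base axis. Payload 4.4 kg.
Tool frame: the origin (TCP) lies at the very end of the fingers, on their centre line; the grasp point (between the pads) lies 19 mm behind it (grip_point_offset is the distance from the TCP to the grasp point, in m); z points along the fingers, y is the direction in which the jaws open and shut (so a half turn about z gives the same grasp; the last joint's range is limited). The gripper opens to 94 mm and grips with 3 to 60 N. Pads are 16 mm wide; open, the fingers measure 119 mm over their backs; the gripper's body (75 mm by 177 mm) begins 78 mm behind the grasp point.
Start: joints at [1.075, 0.207, 1.542, -0, 1.393, -0.15], TCP at [0.195, 0.541, 0.205] pointing down, gripper open.
Joint ranges: [-2.73, 2.73], [-0.86, 2.22], [0.23, 2.46], [-1.11, 4.25], [0.08, 2.63], [-2.82, 2.82]. Speed limits (rad/s): [2.79, 2.79, 3.14, 3.14, 3.14, 3.14].

## Interface

Orientations are given as a 3x3 rotation matrix whose columns are the frame's x, y, z axes.
In Python, from rig import state, capture, hand_in, grip_point_offset gives the robot as it stands.
- The arm moves only by the tool servo_tool, never from a script. Its argument "deltas" is a list of rows, each a list of 7 numbers: the shift along the tool's x, y, z in cm, then the turn, a rotation vector about the tool's x, y, z in degrees, then the closure, from 0 (fully open) to 1 (shut). A call has exactly 8 rows; each row shifts and turns the pose as measured when the row begins, along the tool's axes as they then stand; what a row does not reach is not made up. A row lasts 1/8 s, in which the tool goes at most 62.5 mm and 10.7 degrees, less where a joint would pass 70% of its speed; a pose out of reach is approached as far as the arm can. A call with a gripper value outside its range is refused whole. The fingers move at their own pace and stop on an object; the grip force is fixed at half the most. Time passes only in rows, so rows that do not move let the fingers close, or fill a call up. It gives the time, the measured TCP pose, the force and the opening at its end, in the units of the state.
- state(): the state, without advancing time (a new reading comes with each control period).
- capture(name): name is "scene" or "side" or "wrist"; returns a dict with "frame" (480x640x3 uint8, red, green, blue), "depth" (480x640 float32, m along the optical axis (not along the pixel's ray), 0 where there is no reading), "fx", "fy", "cx", "cy" (pixels), "R" (3x3) and "t" (3): a world point X has camera coordinates R X + t. Camera axes: x right, y down, z forward; pixel columns grow to the right and rows downward; lengths in m; the calibration is good to about 2 mm. The wrist camera is an equidistant fisheye: a pixel r from the principal point sees the ray r / f radians off the axis. A picture is of the moment at which its call begins.
- hand_in(): hands the job in, once; it reports no verdict.
The state is a dict: "clock": time; "joint_pos": joint angles; "qd": joint speeds; "joint_efforts": joint torques, N m; "position": TCP position; "ee_rot": TCP orientation; "contact_force": force on the tool from outside, world axes, zero at the start; "torque": the same for the moment, N m; "gripper_width": finger opening in m.
Only numpy, scipy, OpenCV 4.12 (cv2) and the standard library are available. Lean on these libraries where they do the work, as an engineer would, in place of code of your own. Each camera call takes 0.05 s, during which the arm holds its last target.

## Working session

There is one attempt and no reset: what is moved stays moved. The work goes in short steps, Python scripts to look and compute and a tool call to move; the robot and the scene stay as the last step left them, time stands still between calls to the robot, and variables do not carry over. Pictures are saved under pics/ and viewed, and the job is handed in when it is done.

Besides the shell and the picture viewer there is one more tool, called after "Call:" by a JSON object that holds its "name" and its "arguments", one argument or row to a line. servo_tool: Moves the arm, as the interface text tells. Its arguments: {"type":"object","properties":{"deltas":{"type":"array","items":{"type":"array","items":{"type":"number"}}}},"required":["deltas"]}

```bash
mkdir -p pics; ls
python3 - <<'E'
from rig import state,capture
import cv2,numpy as np,pickle
s=state()
print(s['clock'],s['position'],s['ee_rot'],s['gripper_width'])
for n in ['scene','side','wrist']:
    c=capture(n); pickle.dump(c,open(f'{n}0.pkl','wb'))
    cv2.imwrite(f'pics/{n}0.png',c['frame'][:,:,::-1]); print(n,c['fx'],c['fy'],c['cx'],c['cy'],(-c['R'].T@c['t']).round(3))
E
```

```text
pics
0.0 [0.1945386  0.54024962 0.20431419] [[-9.40797615e-01  3.38967195e-01 -1.04281766e-03]
 [ 3.38968646e-01  9.40795665e-01 -1.94268356e-03]
 [ 3.22572340e-04 -2.18115456e-03 -9.99997569e-01]] 0.09402482058410448
scene 467.1847337866667 467.1847337866667 323.3001155021167 232.50555522458876 [1.114 0.03  0.88 ]
side 596.5785294351855 596.5785294351855 330.7362093841505 247.74251614403417 [ 0.014 -0.801  0.638]
wrist 371.64829954431775 371.64829954431775 321.46867601270174 241.2402445710258 [0.13  0.563 0.383]
```

View pics/scene0.png

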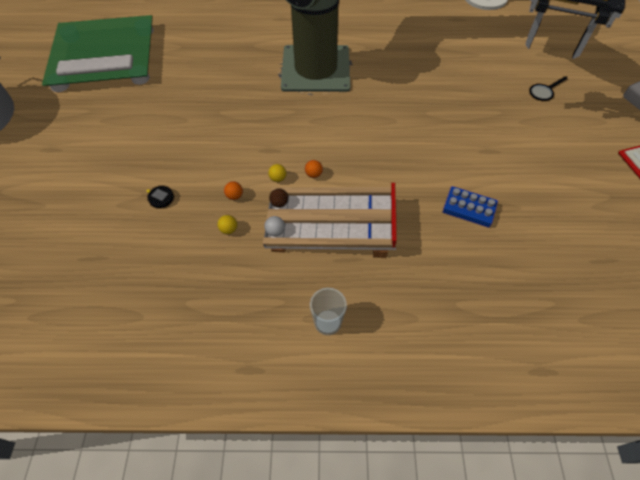

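View pics/side0.png

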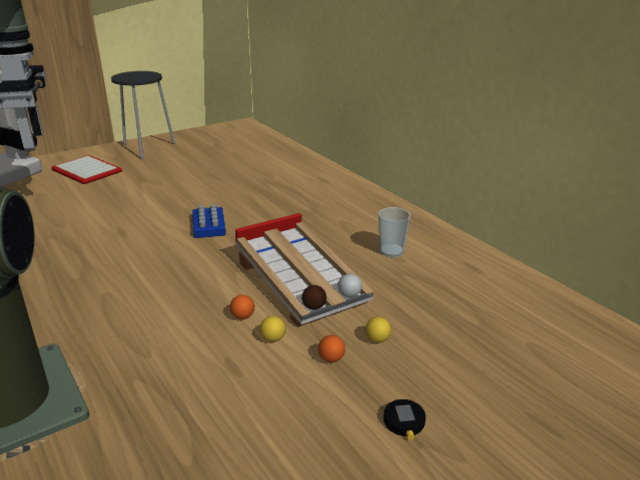

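View pics/wrist0.png

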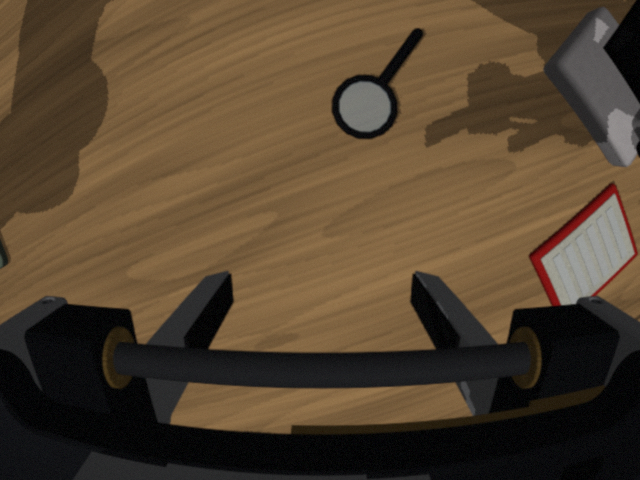

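```bash
cat > h.py <<'E'
import numpy as np,cv2,pickle
def pts(c):
    v,u=np.mgrid[0:480,0:640]; d=c['depth']
    P=np.stack([(u-c['cx'])/c['fx']*d,(v-c['cy'])/c['fy']*d,d],-1)
    return (P-c['t'])@c['R']
def sphere(Q):
    A=np.c_[2*Q,np.ones(len(Q))]; x=np.linalg.lstsq(A,(Q**2).sum(1),rcond=None)[0]
    return x[:3],np.sqrt(x[3]+x[:3]@x[:3])
E
python3 - <<'E'
from h import *
for n,box in [('scene',(170,150,520,360)),('side',(170,180,440,450))]:
    c=pickle.load(open(n+'0.pkl','rb')); f=c['frame']; 
    x0,y0,x1,y1=box
    cv2.imwrite(f'pics/{n}crop.png',cv2.resize(f[y0:y1,x0:x1,::-1],None,fx=2.2,fy=2.2,interpolation=cv2.INTER_CUBIC))
    P=pts(c); hsv=cv2.cvtColor(f,cv2.COLOR_RGB2HSV)
    H,S,V=[hsv[...,i].astype(int) for i in range(3)]
    box=(260,180,402,255) if n=='scene' else (230,210,375,325)
    m=np.zeros((480,640),bool); m[box[1]:box[3],box[0]:box[2]]=1
    m&=c['depth']>0
    white=m&(S<40)&(V>130)&(np.abs(P[...,2]-.034)<.02); blue=m&(H>100)&(H<130)&(S>120); red=m&((H<5)|(H>172))&(S>150)&(V>60)
    for nm,k in [('white',white),('blue',blue),('red',red)]:
        Q=P[k]; print(n,nm,len(Q),Q.min(0).round(4),Q.max(0).round(4),Q.mean(0).round(4))
    # plane
    Q=P[white]; 
    for _ in range(5):
        co=np.linalg.lstsq(np.c_[Q[:,:2],np.ones(len(Q))],Q[:,2],rcond=None)[0]
        r=Q[:,2]-np.c_[Q[:,:2],np.ones(len(Q))]@co; Q=Q[np.abs(r)<max(.0015,1.5*r.std())]
    print('plane',co,r.std(),'slope deg',np.degrees(np.arctan(np.hypot(*co[:2]))),'uphill az',np.degrees(np.arctan2(co[1],co[0])))
    Q=P[blue]; l=cv2.fitLine(Q[:,:2].astype(np.float32),cv2.DIST_HUBER,0,.01,.01).ravel(); print('ridge line',l, np.degrees(np.arctan2(l[1],l[0])))
    Q=P[red]; Q=Q[Q[:,2]>np.percentile(Q[:,2],60)]; print('redtop',cv2.minAreaRect((Q[:,:2]*1000).astype(np.float32)),Q[:,2].mean())
    for nm,px in ([('wood',(279,198)),('metal',(275,226))] if n=='scene' else [('wood',(314,297)),('metal',(350,286))]):
        u,v=px; w=P[v-12:v+13,u-12:u+13].reshape(-1,3); p0=P[v,u]
        k=np.linalg.norm(w-p0,axis=1)<.017
        print(nm,p0.round(4),sphere(w[k]),f[v,u])
E
```

```text
scene white 2478 [ 0.4737 -0.097   0.0217] [0.5947 0.1738 0.054 ] [0.5376 0.0649 0.0351]
scene blue 50 [0.4849 0.1234 0.0383] [0.5916 0.1308 0.0468] [0.542  0.1269 0.0421]
scene red 222 [0.4739 0.1662 0.0514] [0.6219 0.181  0.0787] [0.5567 0.1733 0.074 ]
plane [0.00816743 0.08762273 0.02485638] 0.0008121360008519924 slope deg 5.029218728476847 uphill az 84.67477368465418
ridge line [ 0.99817973 -0.06030932  0.5363742   0.12753999] -3.457567
redtop ((548.7532958984375, 174.1135711669922), (6.6097798347473145, 145.14942932128906), 85.7929458618164) 0.07612585392614564
wood [ 0.5051 -0.0702  0.0592] (array([ 0.49803092, -0.07153735,  0.05076398]), np.float64(0.015641980183547458)) [57 33 21]
metal [ 0.5795 -0.0742  0.0614] (array([ 0.57176666, -0.07642688,  0.05061861]), np.float64(0.016268692879448394)) [145 144 143]
side white 2179 [ 0.4564 -0.1026  0.014 ] [0.6044 0.1766 0.0539] [0.5407 0.0457 0.0344]
side blue 58 [0.4915 0.119  0.0389] [0.6034 0.1295 0.0444] [0.5457 0.1243 0.0415]
side red 743 [0.4711 0.1615 0.0438] [0.6206 0.181  0.077 ] [0.544  0.1704 0.0642]
plane [0.00425713 0.08915872 0.02726143] 0.0007875285378976414 slope deg 5.10072019245125 uphill az 87.26632918819183
ridge line [ 0.99934024 -0.03631913  0.5369926   0.12440997] -2.0813904
redtop ((545.1658325195312, 172.42025756835938), (14.137060165405273, 147.1877899169922), 86.66964721679688) 0.07256791811221008
wood [ 0.4864 -0.0877  0.0553] (array([ 0.49082018, -0.0799343 ,  0.04977676]), np.float64(0.01549188965125477)) [58 33 22]
metal [ 0.5587 -0.0947  0.0555] (array([ 0.56460307, -0.08602572,  0.04998891]), np.float64(0.014041897915025846)) [169 173 174]
```

Run:
```python
from h import *
from scipy.optimize import least_squares
C={}
for n in ['scene','side']:
    c=pickle.load(open(n+'0.pkl','rb')); P=pts(c); f=c['frame'];cam=-c['R'].T@c['t']
    for nm,px in ([('wood',(279,198)),('metal',(275,226))] if n=='scene' else [('wood',(314,297)),('metal',(350,286))]):
        u,v=px; w=P[v-12:v+13,u-12:u+13].reshape(-1,3); p0=P[v,u]
        w=w[(np.linalg.norm(w-p0,axis=1)<.018)]
        d=(p0-cam)/np.linalg.norm(p0-cam)
        s=least_squares(lambda x:np.linalg.norm(w-x,axis=1)-.022,p0+d*.022,loss='soft_l1',f_scale=.0005)
        # mask centroid ray
        r=s.fun.std(); print(n,nm,s.x.round(4),r.round(5)); C[n,nm]=s.x
# wall edges in scene: points height profile across
    m=np.abs(P[...,1]-.04)<.06; m&=(P[...,2]>.022)&(np.abs(P[...,0]-.54)<.1)
    Q=P[m]; az=np.radians(86.3); e=np.array([np.cos(az),np.sin(az)]); l=np.array([-e[1],e[0]])
    x=Q[:,:2]@e; y=Q[:,:2]@l; z=Q[:,2]-(.034+.0875*(x-.075))
    b=np.round(y*1000/3).astype(int)
    for k in range(b.min(),b.max()+1):
        if (b==k).sum()>5: print(k*3,round(np.median(z[b==k])*1000,1),end=' | ')
    print()
```

```text
scene wood [ 0.4928 -0.0725  0.0443] 0.00152
scene metal [ 0.5675 -0.0776  0.0448] 0.00135
-609 3.0 | -606 10.0 | -603 10.9 | -600 10.3 | -597 10.9 | -594 10.4 | -588 1.5 | -585 -0.9 | -582 -0.8 | -579 -1.3 | -576 -0.8 | -573 -0.9 | -570 -1.1 | -567 -1.2 | -564 -1.0 | -561 -0.7 | -558 -1.2 | -555 -1.0 | -552 -1.2 | -549 4.6 | -546 10.4 | -543 11.3 | -540 11.1 | -537 10.6 | -534 10.5 | -531 10.7 | -528 10.9 | -525 11.2 | -522 11.1 | -519 10.5 | -510 -0.3 | -507 -1.1 | -504 -1.3 | -501 -2.0 | -498 -1.5 | -495 -0.9 | -492 -1.3 | -489 -1.4 | -486 -1.0 | -483 -0.9 | -480 -0.9 | -477 -0.9 | -474 4.8 | -471 9.7 | -468 10.9 | -465 11.3 | -462 10.8 | -459 11.1 | 
side wood [ 0.4944 -0.0735  0.0452] 0.00164
side metal [ 0.5699 -0.0784  0.0451] 0.00172
-609 10.9 | -606 11.4 | -603 11.2 | -600 11.4 | -597 8.5 | -594 3.7 | -591 -0.4 | -588 -0.8 | -585 -0.9 | -582 -1.0 | -579 -1.2 | -576 -0.7 | -573 -0.4 | -570 -0.8 | -567 -0.8 | -564 -0.7 | -561 -0.9 | -558 0.1 | -549 10.8 | -546 11.4 | -543 11.5 | -540 11.5 | -537 11.3 | -534 11.2 | -531 11.5 | -528 11.0 | -525 11.4 | -522 9.0 | -519 4.3 | -516 -0.6 | -513 -0.9 | -510 -0.7 | -507 -0.9 | -504 -0.4 | -501 -0.6 | -498 -0.9 | -495 -0.3 | -492 -0.8 | -489 -0.6 | -486 -0.6 | -483 0.0 | -474 10.8 | -471 11.3 | -468 11.4 | -465 11.5 | -462 7.7 | -459 2.7 |
```

View pics/scenecrop.png

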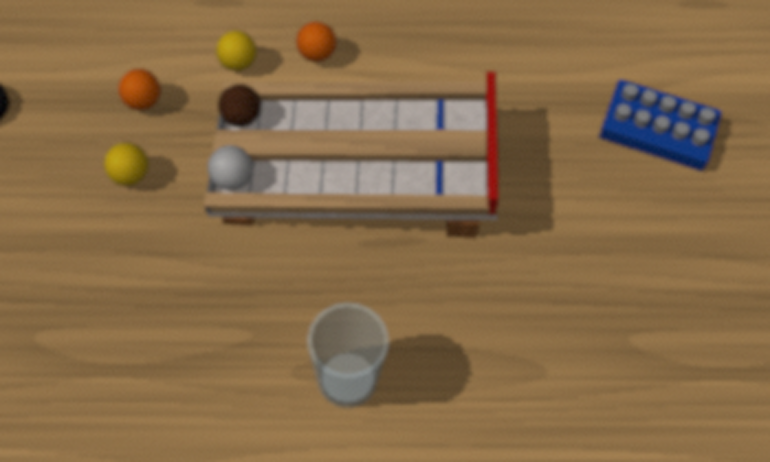

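View pics/sidecrop.png

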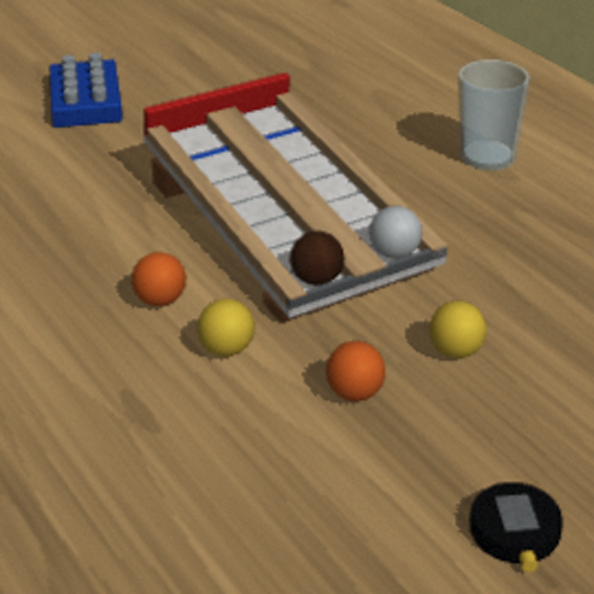

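Candidates by shape, in scene pixels:
- Dark brown ball (279,198), in the near lane.
- Silver ball (275,226), in the far lane.
- Yellow balls (278,172) and (228,224), and orange balls (314,168) and (233,190), all lying on the desk. These are the look-alikes.

By the description, the wooden ball is the dark one and the metal ball is the silver one. The crops confirm both lie on the low lip. The track origin is about (0.539, 0.042, 0.034), with uphill at azimuth 86.3°. The metal ball's lane is y = -37.5 mm and the wooden ball's is +37.5 mm.

First I'll turn the tool and shut the fingers.

Call:
{"name": "servo_tool", "arguments": {
  "deltas": [
    [0,0,0,0,0,10.5,1],
    [0,0,0,0,0,10.5,1],
    [0,0,0,0,0,10.5,1],
    [0,0,0,0,0,10.5,1],
    [0,0,0,0,0,10.5,1],
    [0,0,0,0,0,10.5,1],
    [0,0,0,0,0,10.5,1],
    [0,0,0,0,5,0,1]
  ]
}}

```text
clock: 1.15
position: [0.1934, 0.5391, 0.2003]
ee_rot: [[0.09, 0.996, 0.003], [0.993, -0.09, 0.081], [0.081, -0.004, -0.997]]
contact_force: [-0.6, -0.2, -0.6]
gripper_width: 0.0173
```

```bash
cat >> h.py <<'E'
from scipy.spatial.transform import Rotation
az=np.radians(86.3); sl=np.radians(5)
TX=np.array([np.cos(az)*np.cos(sl),np.sin(az)*np.cos(sl),np.sin(sl)])
TY=np.array([-np.sin(az),np.cos(az),0]); TZ=np.cross(TX,TY)
RT=np.stack([TX,TY,TZ],1); OT=np.array([.5388,.0416,.034])
RG=np.stack([TX,-TY,-TZ],1)
def rep(goal=None):
    from rig import state
    s=state(); p=np.array(s['position']); R=np.array(s['ee_rot'])
    print('t',round(s['clock'],2),'track pos mm',((p-OT)@RT*1000).round(1),'rot err(tool,deg)',Rotation.from_matrix(R.T@RG).as_rotvec(degrees=True).round(2),'F',np.round(s['contact_force'],2),'w',round(s['gripper_width'],4))
    if goal is not None:
        w=OT+RT@(np.array(goal)/1000); print('to goal, tool cm',(R.T@(w-p)*100).round(2))
E
python3 -c "
from h import *
rep([-152,-37.5,75])"
```

```text
t 1.15 track pos mm [486.8 376.8 124.3] rot err(tool,deg) [-0.1   0.37 -1.47] F [-0.65 -0.24 -0.62] w 0.0173
to goal, tool cm [-62.77  43.06   5.28]
```

Call:
{"name": "servo_tool", "arguments": {
  "deltas": [
    [-4,2.8,0,0,0,-1.4,1],
    [-4,2.8,0,0,0,0,1],
    [-4,2.8,0,0,0,0,1],
    [-4,2.8,0,0,0,0,1],
    [-4,2.8,0,0,0,0,1],
    [-4,2.8,0,0,0,0,1],
    [-4,2.8,0,0,0,0,1],
    [-4,2.8,0,0,0,0,1]
  ]
}}

```text
clock: 2.15
position: [0.3983, 0.1968, 0.1718]
ee_rot: [[0.058, 0.998, 0.003], [0.995, -0.058, 0.081], [0.081, -0.001, -0.997]]
contact_force: [0.8, 0.8, -0.1]
gripper_width: 0.0006
```

```bash
python3 -c "
from h import *
rep([-152,-37.5,75])"
```

```text
t 2.15 track pos mm [157.3 150.2 124.5] rot err(tool,deg) [-0.11  0.36  0.39] F [ 0.76  0.81 -0.13] w 0.0006
to goal, tool cm [-31.02  18.57   5.11]
```

Call:
{"name": "servo_tool", "arguments": {
  "deltas": [
    [-4,2.3,0,0,0.3,0.4,1],
    [-4,2.3,0,0,0,0,1],
    [-4,2.3,0,0,0,0,1],
    [-4,2.3,0,0,0,0,1],
    [-4,2.3,0,0,0,0,1],
    [-4,2.3,0,0,0,0,1],
    [-4,2.3,0,0,0,0,1],
    [-4,2.3,0,0,0,0,1]
  ]
}}

```text
clock: 3.15
position: [0.5641, -0.1451, 0.1413]
ee_rot: [[0.067, 0.998, 0.003], [0.994, -0.067, 0.088], [0.088, -0.003, -0.996]]
contact_force: [1.0, -0.1, -0.0]
gripper_width: 0.001
```

```bash
python3 -c "
from h import *
rep([-152,-37.5,75])"
```

```text
t 3.15 track pos mm [-174.7  -37.3  123. ] rot err(tool,deg) [-0.17 -0.05 -0.17] F [ 0.95 -0.06 -0.05] w 0.001
to goal, tool cm [2.26 0.03 4.8 ]
```

Call:
{"name": "servo_tool", "arguments": {
  "deltas": [
    [0.9,0,0,0,0,0,1],
    [0.9,0,0,0,0,0,1],
    [0,0,2,0,0,0,1],
    [0,0,2,0,0,0,1],
    [0,0,2,0,0,0,1],
    [0,0,2,0,0,0,1],
    [0,0,0,0,0,0,1],
    [0,0,0,0,0,0,1]
  ]
}}

```text
clock: 4.15
position: [0.5634, -0.1108, 0.0623]
ee_rot: [[0.061, 0.998, 0.001], [0.994, -0.06, 0.09], [0.09, -0.005, -0.996]]
contact_force: [-0.5, -0.1, -0.2]
gripper_width: -0.0
```

Run:
```python
from h import *
from rig import capture
rep([-152,-37.5,14])
c=capture('side'); cv2.imwrite('pics/side1.png',cv2.resize(c['frame'][200:400,200:460,::-1],None,fx=3,fy=3,interpolation=cv2.INTER_CUBIC))
c=pickle.load(open('scene0.pkl','rb'));P=pts(c)
for u,v in [(228,224),(233,190)]: print(((P[v,u]-OT)@RT*1000).round())
```

```text
t 4.15 track pos mm [-147.5  -34.3   41.3] rot err(tool,deg) [-0.29 -0.16  0.22] F [-0.45 -0.06 -0.16] w -0.0
to goal, tool cm [-0.46  0.33  2.73]
[-217.  -35.   23.]
[-223.   58.   22.]
```

View pics/side1.png

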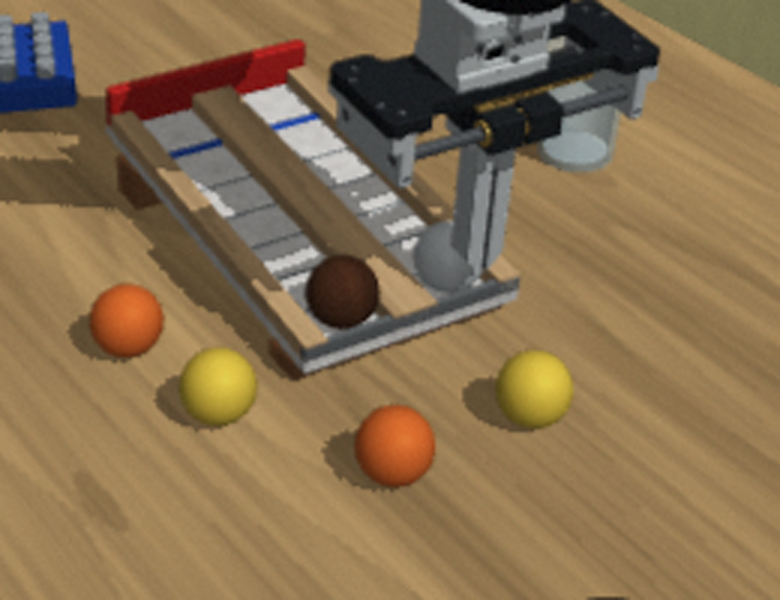

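The crop shows the shut fingers at (485,250), just behind and above the silver ball at (445,258). The yellow look-alike at (535,388) is well clear of them. I'll correct the offset and go down behind the ball.

Call:
{"name": "servo_tool", "arguments": {
  "deltas": [
    [-0.5,0.3,0,0,0,0,1],
    [-0.2,0,0.5,0,0,0,1],
    [0,0,0.7,0,0,0,1],
    [0,0,0.7,0,0,0,1],
    [0,0,0.5,0,0,0,1],
    [0,0,0,0,0,0,1],
    [0,0,0,0,0,0,1],
    [0,0,0,0,0,0,1]
  ]
}}

```text
clock: 5.2
position: [0.5672, -0.1169, 0.0377]
ee_rot: [[0.061, 0.998, 0.003], [0.994, -0.061, 0.089], [0.089, -0.002, -0.996]]
contact_force: [0.2, -0.9, 0.2]
gripper_width: 0.0001
```

Run:
```python
from h import *
rep([62,-37.5,14])
```

```text
t 5.2 track pos mm [-155.4  -38.6   17.3] rot err(tool,deg) [-0.14 -0.11  0.19] F [ 0.22 -0.89  0.24] w 0.0001
to goal, tool cm [21.74 -0.03  0.37]
```

Call:
{"name": "servo_tool", "arguments": {
  "deltas": [
    [0.4,0,0.2,0,0,0,1],
    [0.4,0,0,0,0,0,1],
    [0.5,0,0,0,0,0,1],
    [0.5,0,0,0,0,0,1],
    [0.5,0,0,0,0,0,1],
    [0.5,0,0,0,0,0,1],
    [0.5,0,0,0,0,0,1],
    [0.5,0,0,0,0,0,1]
  ]
}}

```text
clock: 6.2
position: [0.5702, -0.0765, 0.0399]
ee_rot: [[0.061, 0.998, 0.005], [0.994, -0.061, 0.089], [0.089, -0.001, -0.996]]
contact_force: [0.8, -0.8, -0.1]
gripper_width: 0.0004
```

Run:
```python
from h import *
from rig import capture
rep([62,-37.5,14])
c=capture('side'); cv2.imwrite('pics/side2.png',cv2.resize(c['frame'][200:400,200:460,::-1],None,fx=3,fy=3,interpolation=cv2.INTER_CUBIC))
```

```text
t 6.2 track pos mm [-114.8  -39.    16. ] rot err(tool,deg) [-0.06 -0.08  0.21] F [ 0.84 -0.79 -0.07] w 0.0004
to goal, tool cm [17.68 -0.08  0.22]
```

View pics/side2.png

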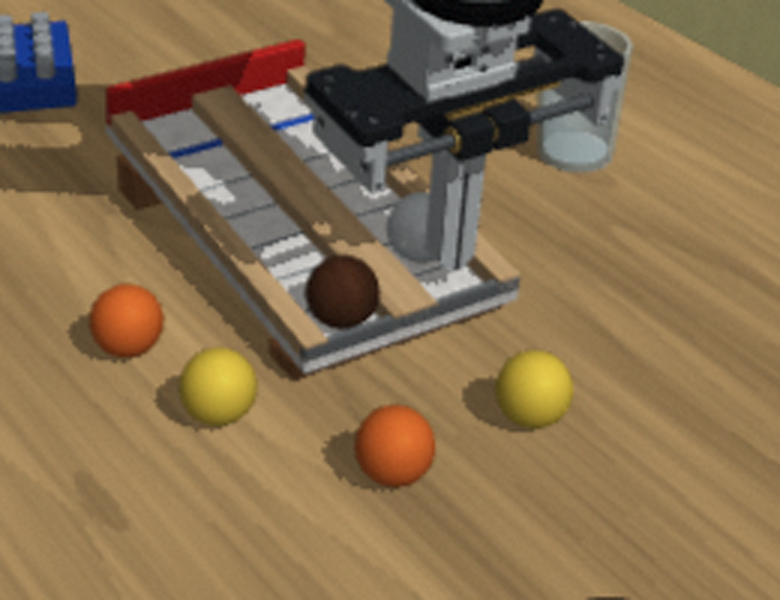

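The silver ball at (415,228) is rolling up its lane ahead of the fingers. I'll carry on at the same pace.

Call:
{"name": "servo_tool", "arguments": {
  "deltas": [
    [0.5,-0.1,0.1,0,0,0,1],
    [0.5,0,0,0,0,0,1],
    [0.5,0,0,0,0,0,1],
    [0.5,0,0,0,0,0,1],
    [0.5,0,0,0,0,0,1],
    [0.5,0,0,0,0,0,1],
    [0.5,0,0,0,0,0,1],
    [0.5,0,0,0,0,0,1]
  ]
}}

```text
clock: 7.25
position: [0.5717, -0.0333, 0.0427]
ee_rot: [[0.061, 0.998, 0.005], [0.994, -0.061, 0.089], [0.089, -0.001, -0.996]]
contact_force: [-0.3, -0.3, -0.3]
gripper_width: 0.0006
```

Call:
{"name": "servo_tool", "arguments": {
  "deltas": [
    [0.5,0,0,0,0,0,1],
    [0.5,0,0,0,0,0,1],
    [0.5,0,0,0,0,0,1],
    [0.5,0,0,0,0,0,1],
    [0.5,0,0,0,0,0,1],
    [0.5,0,0,0,0,0,1],
    [0.5,0,0,0,0,0,1],
    [0.5,0,0,0,0,0,1]
  ]
}}

```text
clock: 8.25
position: [0.5743, 0.0093, 0.0465]
ee_rot: [[0.061, 0.998, 0.005], [0.994, -0.061, 0.089], [0.089, -0.001, -0.996]]
contact_force: [-0.1, -0.0, -0.5]
gripper_width: 0.0001
```

Run:
```python
from h import *
from rig import capture
rep([62,-37.5,14])
c=capture('side'); cv2.imwrite('pics/side3.png',cv2.resize(c['frame'][200:400,200:460,::-1],None,fx=3,fy=3,interpolation=cv2.INTER_CUBIC))
```

```text
t 8.25 track pos mm [-28.7 -37.5  15. ] rot err(tool,deg) [-0.07 -0.11  0.21] F [-0.09 -0.05 -0.48] w 0.0001
to goal, tool cm [9.07 0.03 0.12]
```

View pics/side3.png

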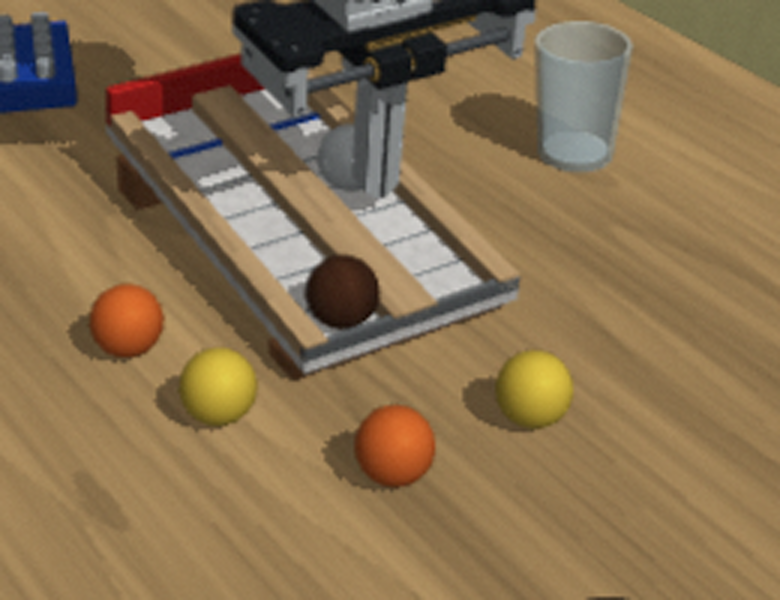

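Call:
{"name": "servo_tool", "arguments": {
  "deltas": [
    [0.5,0,0.1,0,0,0,1],
    [0.5,0,0,0,0,0,1],
    [0.5,0,0,0,0,0,1],
    [0.5,0,0,0,0,0,1],
    [0.5,0,0,0,0,0,1],
    [0.5,0,0,0,0,0,1],
    [0.5,0,0,0,0,0,1],
    [0.5,0,0,0,0,0,1]
  ]
}}

```text
clock: 9.3
position: [0.5768, 0.0524, 0.0493]
ee_rot: [[0.06, 0.998, 0.005], [0.994, -0.061, 0.089], [0.09, -0.001, -0.996]]
contact_force: [0.4, 0.3, 0.2]
gripper_width: 0.0006
```

Call:
{"name": "servo_tool", "arguments": {
  "deltas": [
    [0.4,0,0,0,0,0,1],
    [0.4,0,0,0,0,0,1],
    [0.4,0,0,0,0,0,1],
    [0.4,0,0,0,0,0,1],
    [0.4,0,0,0,0,0,1],
    [0.3,0,0,0,0,0,1],
    [0.3,0,0,0,0,0,1],
    [0.3,0,0,0,0,0,1]
  ]
}}

```text
clock: 10.3
position: [0.5788, 0.083, 0.0521]
ee_rot: [[0.06, 0.998, 0.005], [0.994, -0.06, 0.089], [0.089, -0.001, -0.996]]
contact_force: [0.0, -1.1, -0.2]
gripper_width: 0.0004
```

Run:
```python
from h import *
from rig import capture
rep([63,-37.5,14])
c=capture('side'); cv2.imwrite('pics/side4.png',cv2.resize(c['frame'][180:330,200:400,::-1],None,fx=4,fy=4,interpolation=cv2.INTER_CUBIC))
```

```text
t 10.3 track pos mm [ 45.3 -37.2  14.2] rot err(tool,deg) [-0.06 -0.1   0.23] F [ 0.02 -1.07 -0.16] w 0.0004
to goal, tool cm [1.77 0.04 0.02]
```

View pics/side4.png

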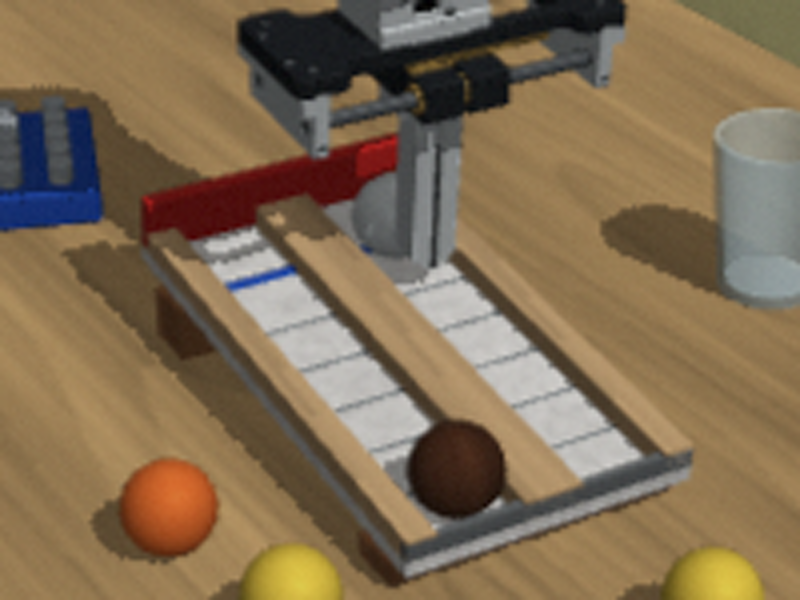

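The ball at (385,215) is at the blue ridge. I'll ease it over slowly.

Call:
{"name": "servo_tool", "arguments": {
  "deltas": [
    [0.3,0,0,0,0,0,1],
    [0.3,0,0,0,0,0,1],
    [0.3,0,0,0,0,0,1],
    [0.3,0,0,0,0,0,1],
    [0.3,0,0,0,0,0,1],
    [0.2,0,0,0,0,0,1],
    [0,0,0,0,0,0,1],
    [0,0,0,0,0,0,1]
  ]
}}

```text
clock: 11.35
position: [0.5797, 0.1021, 0.0536]
ee_rot: [[0.06, 0.998, 0.004], [0.994, -0.06, 0.09], [0.09, -0.001, -0.996]]
contact_force: [-0.1, 0.8, 1.1]
gripper_width: 0.0005
```

Run:
```python
from h import *
from rig import capture
rep([63,-37.5,14])
c=capture('side'); cv2.imwrite('pics/side5.png',cv2.resize(c['frame'][180:330,200:400,::-1],None,fx=4,fy=4,interpolation=cv2.INTER_CUBIC))
```

```text
t 11.35 track pos mm [ 64.5 -36.9  14.1] rot err(tool,deg) [-0.08 -0.18  0.24] F [-0.1   0.79  1.08] w 0.0005
to goal, tool cm [-0.15  0.06  0.01]
```

View pics/side5.png

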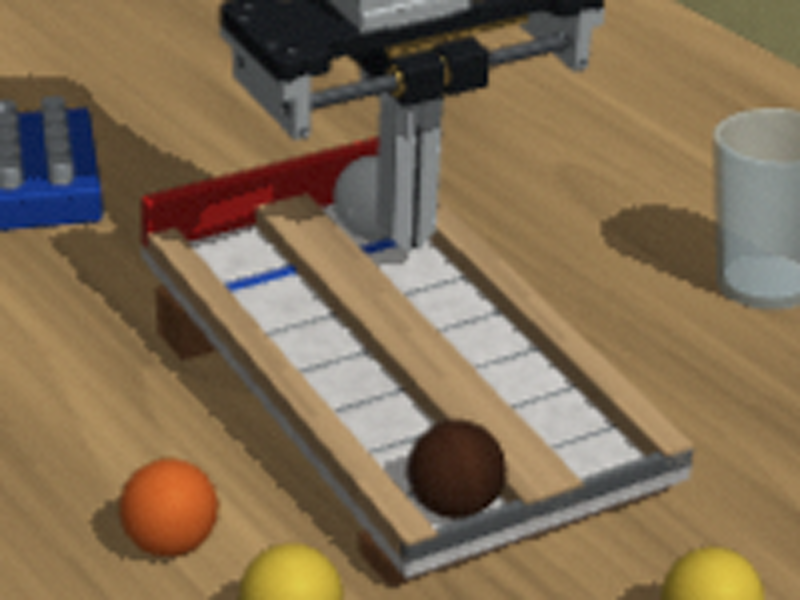

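The ball at (360,195) is now past the ridge. I'll back away slowly and watch whether it stays.

Call:
{"name": "servo_tool", "arguments": {
  "deltas": [
    [-0.2,0,0,0,0,0,1],
    [-0.3,0,0,0,0,0,1],
    [-0.4,0,0,0,0,0,1],
    [-0.5,0,0,0,0,0,1],
    [-0.5,0,0,0,0,0,1],
    [-1,0,0,0,0,0,1],
    [-1,0,0,0,0,0,1],
    [0,0,0,0,0,0,1]
  ]
}}

```text
clock: 12.4
position: [0.5771, 0.0596, 0.0498]
ee_rot: [[0.061, 0.998, 0.004], [0.994, -0.062, 0.09], [0.09, -0.001, -0.996]]
contact_force: [1.0, 0.3, -0.5]
gripper_width: 0.0005
```

Run:
```python
from h import *
from rig import capture
rep([-152,37.5,60])
c=capture('side'); cv2.imwrite('pics/side6.png',cv2.resize(c['frame'][180:330,200:400,::-1],None,fx=4,fy=4,interpolation=cv2.INTER_CUBIC))
```

```text
t 12.4 track pos mm [ 21.8 -37.1  13.9] rot err(tool,deg) [-0.09 -0.16  0.16] F [ 1.    0.28 -0.52] w 0.0005
to goal, tool cm [-17.34  -7.51  -4.64]
```

View pics/side6.png

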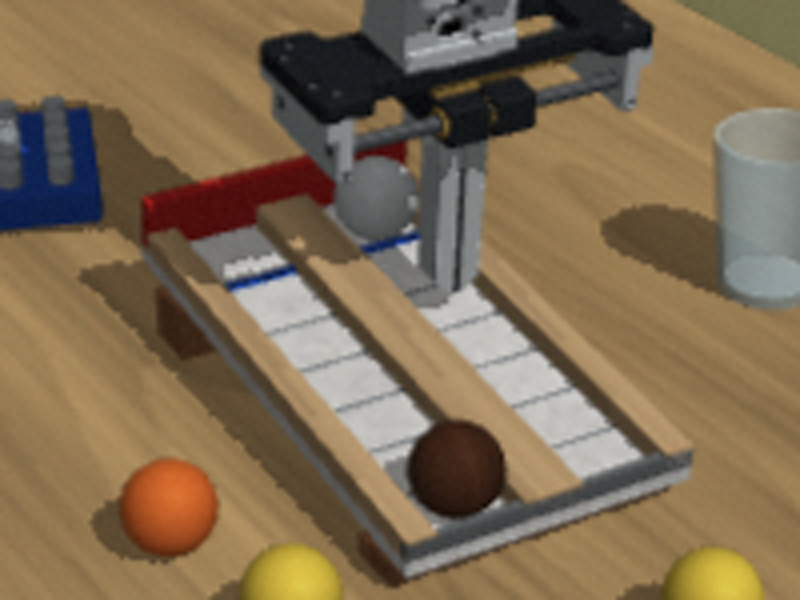

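The silver ball at (376,197) has come to rest above the ridge and stays there by itself. Next is the wooden ball: lift, cross over and go down behind it.

Call:
{"name": "servo_tool", "arguments": {
  "deltas": [
    [0,0,-2.5,0,0,0,1],
    [0,0,-2.5,0,0,0,1],
    [-3,-1.2,-1.5,0,0,0,1],
    [-3,-1.4,0,0,0,0,1],
    [-3,-1.4,0,0,0,0,1],
    [-3,-1.4,0,0,0,0,1],
    [-3,-1.4,0,0,0,0,1],
    [-2.5,-0.8,0,0,0,0,1]
  ]
}}

```text
clock: 13.45
position: [0.4899, -0.1173, 0.1016]
ee_rot: [[0.055, 0.998, 0.007], [0.994, -0.055, 0.09], [0.09, 0.002, -0.996]]
contact_force: [1.5, -0.4, 0.2]
gripper_width: 0.0006
```

Run:
```python
from h import *
rep([-154,37.5,16])
```

```text
t 13.45 track pos mm [-155.2   38.6   81.5] rot err(tool,deg) [ 0.09 -0.18  0.56] F [ 1.47 -0.42  0.25] w 0.0006
to goal, tool cm [0.1  0.1  6.55]
```

Call:
{"name": "servo_tool", "arguments": {
  "deltas": [
    [0,0.1,0,0,0,0.5,1],
    [0,0,1.5,0,0,0,1],
    [0,0,1.5,0,0,0,1],
    [0,0,1,0,0,0,1],
    [0,0,0,0,0,0,1],
    [0,0,0,0,0,0,1],
    [0,0,0,0,0,0,1],
    [0,0,0,0,0,0,1]
  ]
}}

```text
clock: 14.45
position: [0.4917, -0.1112, 0.0586]
ee_rot: [[0.063, 0.998, 0.007], [0.994, -0.063, 0.092], [0.092, 0.001, -0.996]]
contact_force: [0.4, 0.2, -0.7]
gripper_width: 0.0004
```

Run:
```python
from h import *
from rig import capture
rep([-154,37.5,16])
c=capture('side'); cv2.imwrite('pics/side7.png',cv2.resize(c['frame'][200:400,200:460,::-1],None,fx=3,fy=3,interpolation=cv2.INTER_CUBIC))
```

```text
t 14.45 track pos mm [-152.7   37.2   38.1] rot err(tool,deg) [ 0.06 -0.27  0.1 ] F [ 0.39  0.19 -0.7 ] w 0.0004
to goal, tool cm [-0.14 -0.03  2.21]
```

View pics/side7.png

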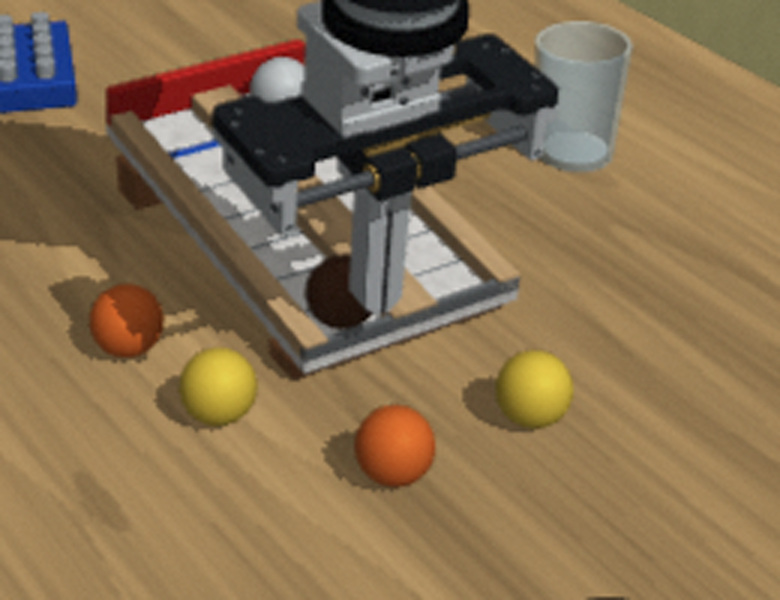

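The fingers at (380,300) are just behind the brown ball at (340,290). The silver ball at (280,80) is still behind its ridge. I'll lower the rest of the way and then push.

Call:
{"name": "servo_tool", "arguments": {
  "deltas": [
    [-0.2,0,0.3,0,-0.3,0,1],
    [-0.1,0,0.7,0,0,0,1],
    [0,0,0.6,0,0,0,1],
    [0,0,0.5,0,0,0,1],
    [0,0,0,0,0,0,1],
    [0.3,0,0,0,0,0,1],
    [0.3,0,0,0,0,0,1],
    [0.3,0,0,0,0,0,1]
  ]
}}

```text
clock: 15.5
position: [0.4924, -0.1033, 0.037]
ee_rot: [[0.063, 0.998, 0.007], [0.994, -0.064, 0.086], [0.086, 0.002, -0.996]]
contact_force: [0.2, 0.7, 0.1]
gripper_width: 0.0005
```

Run:
```python
from h import *
rep([63,37.5,14])
```

```text
t 15.5 track pos mm [-146.7   37.    15.8] rot err(tool,deg) [0.09 0.06 0.06] F [0.19 0.73 0.11] w 0.0005
to goal, tool cm [20.97 -0.03  0.16]
```

Call:
{"name": "servo_tool", "arguments": {
  "deltas": [
    [0.4,0,0.1,0,0,0,1],
    [0.5,0,0,0,0,0,1],
    [0.5,0,0,0,0,0,1],
    [0.5,0,0,0,0,0,1],
    [0.5,0,0,0,0,0,1],
    [0.5,0,0,0,0,0,1],
    [0.5,0,0,0,0,0,1],
    [0.5,0,0,0,0,0,1]
  ]
}}

```text
clock: 16.5
position: [0.4953, -0.0615, 0.0399]
ee_rot: [[0.063, 0.998, 0.008], [0.994, -0.063, 0.086], [0.086, 0.002, -0.996]]
contact_force: [-0.2, -0.7, 0.5]
gripper_width: 0.0005
```

Call:
{"name": "servo_tool", "arguments": {
  "deltas": [
    [0.5,0,0,0,0,0,1],
    [0.5,0,0,0,0,0,1],
    [0.5,0,0,0,0,0,1],
    [0.5,0,0,0,0,0,1],
    [0.5,0,0,0,0,0,1],
    [0.5,0,0,0,0,0,1],
    [0.5,0,0,0,0,0,1],
    [0.5,0,0,0,0,0,1]
  ]
}}

```text
clock: 17.5
position: [0.4979, -0.0189, 0.0436]
ee_rot: [[0.063, 0.998, 0.008], [0.994, -0.063, 0.086], [0.086, 0.002, -0.996]]
contact_force: [0.2, -1.2, 0.6]
gripper_width: 0.0003
```

Run:
```python
from h import *
from rig import capture
rep([63,37.5,14])
c=capture('side'); cv2.imwrite('pics/side8.png',cv2.resize(c['frame'][200:400,200:460,::-1],None,fx=3,fy=3,interpolation=cv2.INTER_CUBIC))
```

```text
t 17.5 track pos mm [-62.   36.9  15. ] rot err(tool,deg) [0.13 0.07 0.08] F [ 0.21 -1.19  0.6 ] w 0.0003
to goal, tool cm [12.5  -0.05  0.09]
```

View pics/side8.png

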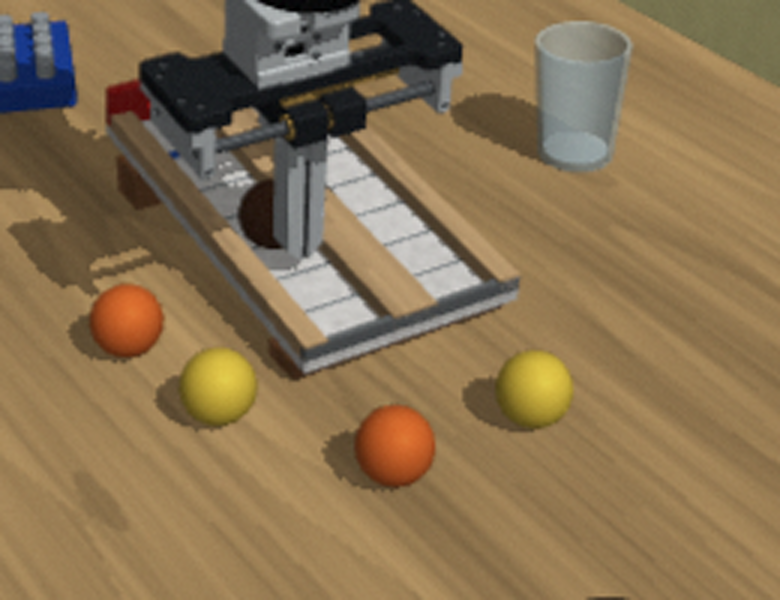

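The brown ball at (262,213) is moving ahead of the fingers. I'll continue.

Call:
{"name": "servo_tool", "arguments": {
  "deltas": [
    [0.5,0,0,0,0,0,1],
    [0.5,0,0,0,0,0,1],
    [0.5,0,0,0,0,0,1],
    [0.5,0,0,0,0,0,1],
    [0.5,0,0,0,0,0,1],
    [0.5,0,0,0,0,0,1],
    [0.5,0,0,0,0,0,1],
    [0.5,0,0,0,0,0,1]
  ]
}}

```text
clock: 18.55
position: [0.5006, 0.024, 0.0473]
ee_rot: [[0.063, 0.998, 0.008], [0.994, -0.063, 0.086], [0.086, 0.002, -0.996]]
contact_force: [0.2, -0.4, -0.0]
gripper_width: 0.0005
```

Call:
{"name": "servo_tool", "arguments": {
  "deltas": [
    [0.5,0,0,0,0,0,1],
    [0.5,0,0,0,0,0,1],
    [0.5,0,0,0,0,0,1],
    [0.5,0,0,0,0,0,1],
    [0.4,0,0,0,0,0,1],
    [0.4,0,0,0,0,0,1],
    [0.4,0,0,0,0,0,1],
    [0.4,0,0,0,0,0,1]
  ]
}}

```text
clock: 19.55
position: [0.503, 0.0624, 0.0506]
ee_rot: [[0.063, 0.998, 0.008], [0.994, -0.063, 0.086], [0.086, 0.002, -0.996]]
contact_force: [-1.2, -0.4, 0.9]
gripper_width: 0.0006
```

Run:
```python
from h import *
from rig import capture
rep([64,37.5,14])
c=capture('side'); cv2.imwrite('pics/side9.png',cv2.resize(c['frame'][180:330,200:400,::-1],None,fx=4,fy=4,interpolation=cv2.INTER_CUBIC))
```

```text
t 19.55 track pos mm [19.8 37.1 14.9] rot err(tool,deg) [0.13 0.05 0.09] F [-1.19 -0.36  0.88] w 0.0006
to goal, tool cm [ 4.42 -0.03  0.09]
```

View pics/side9.png

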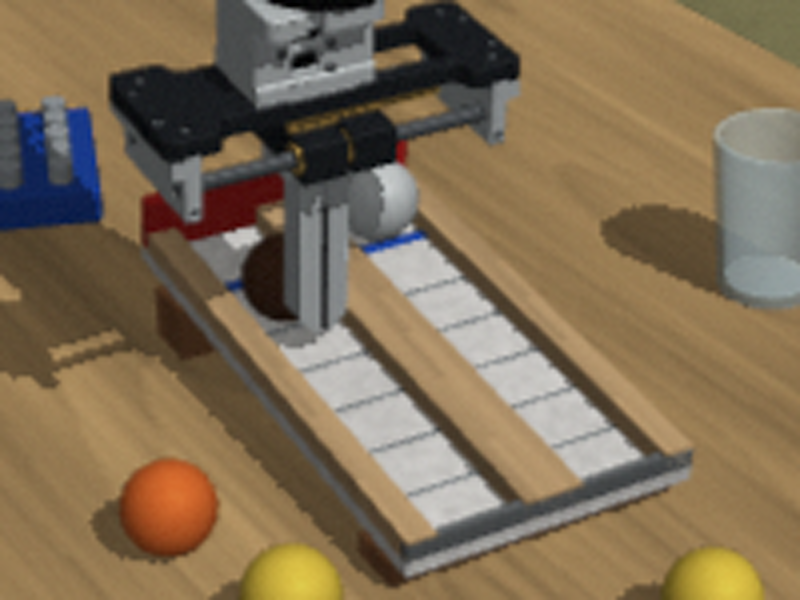

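The brown ball at (270,280) is just short of the ridge. I'll take the last 44 mm slowly.

Call:
{"name": "servo_tool", "arguments": {
  "deltas": [
    [0.3,0,0,0,0,0,1],
    [0.3,0,0,0,0,0,1],
    [0.3,0,0,0,0,0,1],
    [0.3,0,0,0,0,0,1],
    [0.3,0,0,0,0,0,1],
    [0.3,0,0,0,0,0,1],
    [0.3,0,0,0,0,0,1],
    [0.3,0,0,0,0,0,1]
  ]
}}

```text
clock: 20.6
position: [0.5046, 0.088, 0.0529]
ee_rot: [[0.063, 0.998, 0.008], [0.994, -0.063, 0.086], [0.086, 0.002, -0.996]]
contact_force: [-0.5, 0.0, 1.2]
gripper_width: 0.0002
```

Call:
{"name": "servo_tool", "arguments": {
  "deltas": [
    [0.3,0,0,0,0,0,1],
    [0.3,0,0,0,0,0,1],
    [0.3,0,0,0,0,0,1],
    [0.3,0,0,0,0,0,1],
    [0.3,0,0,0,0,0,1],
    [0.2,0,0,0,0,0,1],
    [0,0,0,0,0,0,1],
    [0,0,0,0,0,0,1]
  ]
}}

```text
clock: 21.6
position: [0.5057, 0.1065, 0.0544]
ee_rot: [[0.062, 0.998, 0.008], [0.994, -0.063, 0.086], [0.087, 0.002, -0.996]]
contact_force: [0.1, 0.3, 0.3]
gripper_width: 0.0006
```

Run:
```python
from h import *
from rig import capture
rep([64,37.5,14])
c=capture('side'); cv2.imwrite('pics/side10.png',cv2.resize(c['frame'][180:330,200:400,::-1],None,fx=4,fy=4,interpolation=cv2.INTER_CUBIC))
```

```text
t 21.6 track pos mm [64.2 37.3 14.9] rot err(tool,deg) [0.12 0.03 0.11] F [0.07 0.31 0.26] w 0.0006
to goal, tool cm [-0.02 -0.03  0.09]
```

View pics/side10.png

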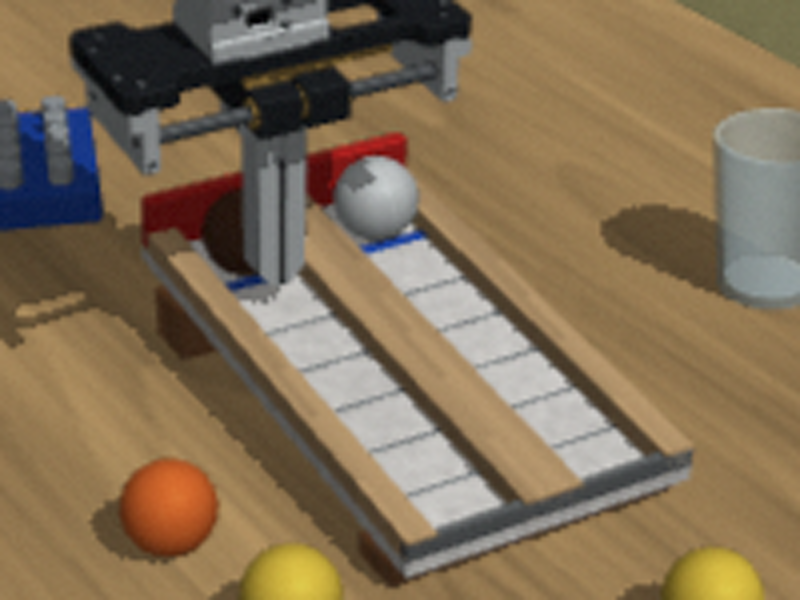

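Both balls are past the ridge, the brown one at (230,230) and the silver one at (376,197). I'll back off slowly and then lift clear.

Call:
{"name": "servo_tool", "arguments": {
  "deltas": [
    [-0.2,0,0,0,0,0,1],
    [-0.3,0,0,0,0,0,1],
    [-0.4,0,0,0,0,0,1],
    [-0.5,0,0,0,0,0,1],
    [-0.5,0,0,0,0,0,1],
    [-1,0,0,0,0,0,1],
    [-1,0,0,0,0,0,1],
    [-1,0,0,0,0,0,1]
  ]
}}

```text
clock: 22.65
position: [0.5024, 0.0543, 0.0499]
ee_rot: [[0.062, 0.998, 0.008], [0.994, -0.063, 0.086], [0.086, 0.002, -0.996]]
contact_force: [-0.3, -0.9, 0.3]
gripper_width: 0.0006
```

Call:
{"name": "servo_tool", "arguments": {
  "deltas": [
    [-1,0,-1,0,0,0,1],
    [-1,0,-2,0,0,0,1],
    [-1,0,-2.5,0,0,0,1],
    [-2,0,-2.5,0,0,0,1],
    [-2,0,-2.5,0,0,0,1],
    [-2,0,-2,0,0,0,1],
    [0,0,0,0,0,0,1],
    [0,0,0,0,0,0,1]
  ]
}}

```text
clock: 23.65
position: [0.4953, -0.0531, 0.1736]
ee_rot: [[0.065, 0.998, 0.011], [0.994, -0.066, 0.085], [0.085, 0.005, -0.996]]
contact_force: [-0.2, 1.5, -0.0]
gripper_width: 0.0003
```

Run:
```python
from h import *
from rig import capture
rep()
for n,(x0,y0,x1,y1) in dict(side=(200,180,460,375),scene=(200,140,420,290)).items():
    c=capture(n); P=pts(c); pickle.dump(c,open(n+'1.pkl','wb'))
    cv2.imwrite(f'pics/{n}11.png',cv2.resize(c['frame'][y0:y1,x0:x1,::-1],None,fx=3,fy=3,interpolation=cv2.INTER_CUBIC))
```

```text
t 23.65 track pos mm [-84.8  37.3 147.5] rot err(tool,deg) [ 0.3   0.11 -0.04] F [-0.24  1.48 -0.02] w 0.0003
```

View pics/side11.png

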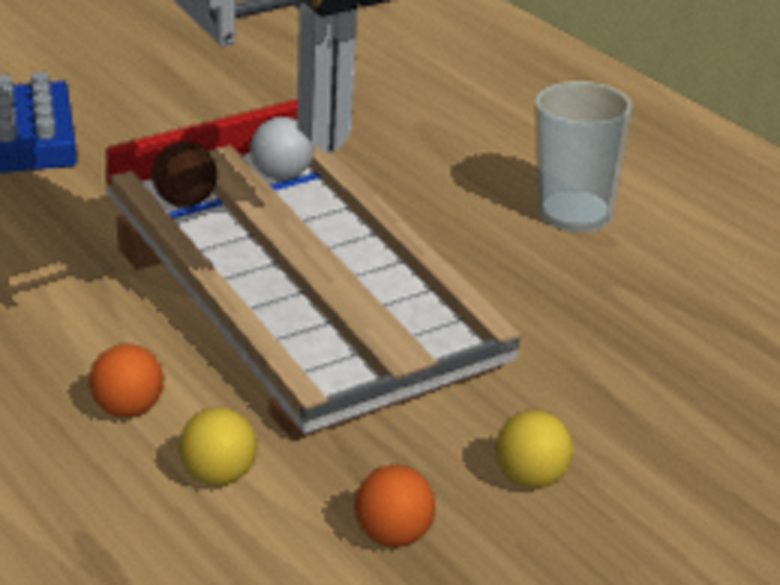

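View pics/scene11.png

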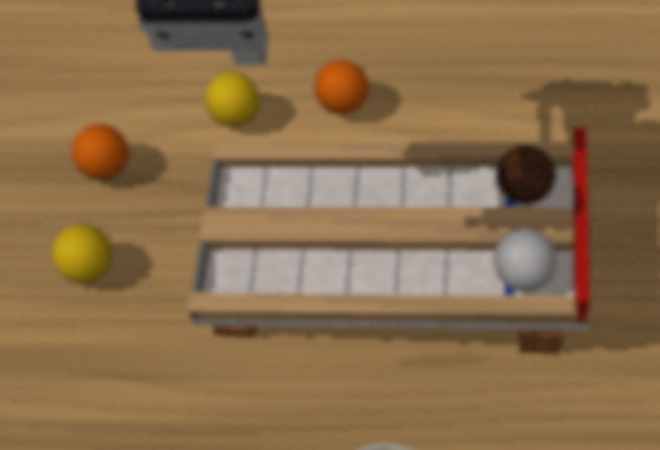

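Both views show the brown ball (side 185,173; scene 526,173) and the silver ball (side 281,148; scene 525,260) resting between the ridge and the red stop. I'll let a second pass with the arm still, then measure again.

Call:
{"name": "servo_tool", "arguments": {
  "deltas": [
    [0,0,-1,0,0,0,1],
    [0,0,0,0,0,0,1],
    [0,0,0,0,0,0,1],
    [0,0,0,0,0,0,1],
    [0,0,0,0,0,0,1],
    [0,0,0,0,0,0,1],
    [0,0,0,0,0,0,1],
    [0,0,0,0,0,0,1]
  ]
}}

```text
clock: 24.75
position: [0.4939, -0.0516, 0.1818]
ee_rot: [[0.062, 0.998, 0.006], [0.994, -0.062, 0.086], [0.087, 0.001, -0.996]]
contact_force: [0.1, -0.9, 0.5]
gripper_width: 0.0005
```

Run:
```python
from h import *
from rig import capture
from scipy.optimize import least_squares
c2=capture('scene'); c1=pickle.load(open('scene1.pkl','rb'))
for c in (c1,c2):
    P=pts(c); cam=-c['R'].T@c['t']
    for nm,(u,v) in dict(wood=(375,197),metal=(375,226)).items():
        w=P[v-12:v+13,u-12:u+13].reshape(-1,3); p0=P[v,u]; w=w[np.linalg.norm(w-p0,axis=1)<.018]
        d=(p0-cam)/np.linalg.norm(p0-cam)
        s=least_squares(lambda x:np.linalg.norm(w-x,axis=1)-.022,p0+d*.022,loss='soft_l1',f_scale=.0005)
        print(nm,((s.x-OT)@RT*1000).round(1))
d=np.abs(c1['frame'].astype(int)-c2['frame']).max(2)[190:240,360:395]; print('diff',d.max(),(d>25).sum())
c0=pickle.load(open('scene0.pkl','rb'))
d=np.abs(c0['frame'].astype(int)-c2['frame']).max(2)
for n,(u,v) in dict(y1=(228,224),o1=(233,190),y2=(278,172),o2=(314,168),sw=(160,197),box=(470,206),beaker=(328,312)).items(): print(n,(d[v-12:v+13,u-12:u+13]>40).sum())
```

```text
wood [96.9 38.6 20.5]
metal [ 97.3 -35.2  20.9]
wood [97.2 38.6 21. ]
metal [ 97.2 -35.7  20.6]
diff 52 58
y1 0
o1 0
y2 0
o2 0
sw 0
box 0
beaker 0
```

```bash
python3 -c "
from rig import hand_in
print(hand_in())"
```

```text
the job is handed in; nothing more can be done
None
```

Both balls are resting behind the blue ridge and stayed there after the arm moved away. With the fingers shut, I pushed the metal ball up its lane first, then the wooden ball, at about 25–45 mm/s. After each push I backed off slowly, and I lifted clear before handing in at about 25 s.

- **Resting position:** the last two scene-camera measurements, about 1 s apart with the arm clear, agree to about 0.5 mm. They put both balls at track x ≈ 97 mm, against a crest at 85 mm and an expected rest at 96 mm.
- **Other things on the desk:** before and after pictures show no change at the four look-alike balls, the stopwatch, the weight box or the beaker.
- **Forces:** the readings I took at the end of each move stayed under about 2 N.
- **One check that disagreed:** a picture comparison around the two balls found 58 changed pixels. I put this down to the arm's shadow, because it had just risen 1 cm and the measured ball positions did not change. I did not confirm that separately.

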